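Stack the kitchen tins on their two bases

ROBOT

A 6-joint arm with a two-finger parallel gripper is mounted at the origin on the work surface. World frame = base frame: x ahead of the robot, y to its left, z up, the work surface at z = 0. Lengths are in mm, angles in rad, forces in N, time in s.
With the tool pointing down it reaches from about 275 to 1000 mm from the base axis. Payload 8.4 kg.
Tool frame: the origin (TCP) lies at the very end of the fingers, on their centre line; the grasp point (between the pads) lies 19 mm behind it (r.tcp_to_grasp is the distance from the TCP to the grasp point, in mm); z points along the fingers, y is the line along which they close (so a half turn about z gives the same grasp; the last joint's range is limited). The gripper opens to 85 mm and grips with 20 to 120 N. Pads are 22 mm wide; open, the fingers measure 114 mm over their backs; the gripper's body (76 mm by 85 mm) begins 54 mm behind the grasp point. The pads swing forward as they close: fully open they stand 13 mm farther back than shut.
Start: joints at [-1.22, 0.353, 1.633, -0, 1.155, -0.002], TCP at [215.953, -586.508, 210.481] pointing down, gripper open.
Joint ranges: [-2.63, 2.63], [-0.92, 2.1], [0.06, 2.66], [-1.3, 4.44], [0, 2.69], [-3.02, 3.02]. Speed limits (rad/s): [2.22, 2.22, 2.79, 3.14, 3.14, 3.14].

INTERFACE

Orientations are given as [roll, pitch, yaw] about the fixed x, y, z axes, in that order (R = Rz(yaw) Ry(pitch) Rx(roll)).
In Python, from rig import r gives the robot as it stands. The module is installed in compiled form; this text tells all that it offers.
- The arm moves only by the tool play_rows, never from a script. Its argument "rows" is a list of rows, each an object with "dp": the shift along the tool's x, y, z in units of 40 mm (1.0 is 40 mm), a list of three; "turn": the turn, a rotation vector about the tool's x, y, z in units of 6 degrees (1.0 is 6 degrees), a list of three; "fingers": the closure, from 0 (fully open) to 1 (shut). In form: [{"dp": [tx, ty, tz], "turn": [wx, wy, wz], "fingers": fingers}, ...]. A call has 1 to 5 rows; each row shifts and turns the commanded pose from where the row before left it, along the tool's axes as they then stand; what a row does not reach is not made up. A row lasts 1/12 s, in which the tool goes at most 41.7 mm and 7.16 degrees, less where a joint would pass 70% of its speed; a pose out of reach is approached as far as the arm can. A call is refused whole if a number of a shift passes 1 or a number of a turn 1, either way. A call with a gripper value outside its range is refused whole. The fingers move at their own pace and stop on an object; "force" is the grip in N (left out, the last holds). Time passes only in rows, so rows that do not move let the fingers close. It gives the time, the measured TCP pose, the force, the opening and the grip force at its end, in the units of the state.
- r.sense(): the state, without advancing time (a new reading comes with each control period).
- r.grab_frame(name): name is "scene" or "top"; returns a dict with "pixels" (384x512x3 uint8, red, green, blue), "fx", "fy", "cx", "cy" (pixels), "pose" (4x4, takes a point from camera to world coordinates). Camera axes: x right, y down, z forward; pixel columns grow to the right and rows downward; lengths in mm; the calibration is good to about 2 mm. A picture is of the moment at which its call begins. There is no depth.
- r.sign_off(): hands the job in; it is judged then, once.
The state is a dict: "clock": time; "qpos": joint angles; "qvel": joint speeds; "joint_efforts": joint torques, N m; "eef_pos": TCP position; "tcp_rot": TCP orientation; "contact_force": force on the tool from outside, world axes, zero at the start; "wrist_torque": the same for the moment, N m; "opening": opening from 0.0 (shut) to 1.0 (fully open); "grasp_force": force on a finger pad.
Only numpy, scipy, OpenCV 4.12 (cv2) and the standard library are available. Lean on these libraries where they do the work, as an engineer would, in place of code of your own. Each camera call takes 0.05 s, during which the arm holds its last target. There are 200 camera calls.

TASK

Tidy the worktop by stacking the five kitchen tins in two towers: in the middle of the round wooden board the black tin, the red tin on it and the yellow tin on top; in the middle of the round grey steel stand the green tin with the blue tin on it. Every tin must end upright, with the foot of each upper tin fully seated inside the rim of the tin below, and let go. Do not knock any tin over, and leave the pepper, the onion and the salt shaker where they stand.

Things in the scene. Friction and masses are not known exactly. Their poses are not given: they have to be found in the camera images.
- black_centre (a point): Centre of the black kitchen tin, half-way up: a loose upright round tin, 60 mm across, straight-sided. From the underside of its foot to its flat lid it is 70 mm high (this point is 35 mm above the underside of the foot), and a raised rim 5 mm high, 52 mm across inside, runs round the lid. Below is a steel foot 42 mm across and 6 mm deep, which drops inside the rim of any other tin and rests on its lid. z is the tin's axis, up. Mass 0.1 to 0.3 kg.
- red_centre (a point): Centre of the red kitchen tin, half-way up: a loose upright round tin, 60 mm across, straight-sided. From the underside of its foot to its flat lid it is 55 mm high (this point is 27.5 mm above the underside of the foot), and a raised rim 5 mm high, 52 mm across inside, runs round the lid. Below is a steel foot 42 mm across and 6 mm deep, which drops inside the rim of any other tin and rests on its lid. z is the tin's axis, up. Mass 0.1 to 0.3 kg.
- yellow_centre (a point): Centre of the yellow kitchen tin, half-way up: a loose upright round tin, 60 mm across, straight-sided. From the underside of its foot to its flat lid it is 50 mm high (this point is 25 mm above the underside of the foot), and a raised rim 5 mm high, 52 mm across inside, runs round the lid. Below is a steel foot 42 mm across and 6 mm deep, which drops inside the rim of any other tin and rests on its lid. z is the tin's axis, up. Mass 0.1 to 0.3 kg.
- green_centre (a point): Centre of the green kitchen tin, half-way up: a loose upright round tin, 60 mm across, straight-sided. From the underside of its foot to its flat lid it is 65 mm high (this point is 32.5 mm above the underside of the foot), and a raised rim 5 mm high, 52 mm across inside, runs round the lid. Below is a steel foot 42 mm across and 6 mm deep, which drops inside the rim of any other tin and rests on its lid. z is the tin's axis, up. Mass 0.1 to 0.3 kg.
- blue_centre (a point): Centre of the blue kitchen tin, half-way up: a loose upright round tin, 60 mm across, straight-sided. From the underside of its foot to its flat lid it is 50 mm high (this point is 25 mm above the underside of the foot), and a raised rim 5 mm high, 52 mm across inside, runs round the lid. Below is a steel foot 42 mm across and 6 mm deep, which drops inside the rim of any other tin and rests on its lid. z is the tin's axis, up. Mass 0.1 to 0.3 kg.
- board_top (a point): Centre of the top face of the round wooden board: fixed, 120 mm across, 15 mm thick, lying on the worktop (its top is at height 15 mm). z is up.
- stand_top (a point): Centre of the top face of the round, flat, dark grey steel stand: fixed, 110 mm across, 8 mm thick, lying on the worktop (its top is at height 8 mm). z is up.
- pepper_centre (a point): Centre of the red pepper with a green stalk, standing loose on the worktop, about 72 mm across and 79 mm high with its stalk (this point 33 mm up). Not to be moved.
- onion_centre (a point): Centre of the copper-brown onion, loose on the worktop, about 62 mm across and 62 mm high (this point 30 mm up). Not to be moved.
- shaker_centre (a point): Centre of the white salt shaker with a steel cap, loose on the worktop, 44 mm across and 78 mm high (this point 39 mm up). Not to be moved.

How it is judged:
By the outcome, as a careful person would: the job done as asked, in the order asked, and still so for the second after the job is handed in, with the robot touching nothing.
It also fails if it takes over 122 s, if anything falls off the work surface, if the arm or the gripper's body presses on something with over 40 N, if the wrist force passes 120 N, or if a joint passes its speed limit or range.

## Working session

There is one attempt and no reset: what is moved stays moved. The work goes in short steps, Python scripts to look and compute and a tool call to move; the robot and the scene stay as the last step left them, time stands still between calls to the robot, and variables do not carry over. Pictures are saved under pics/ and viewed, at most 14 in all, crops included, and the job is handed in when it is done.

Besides the shell and the picture viewer there is one more tool, called after "Call:" as a command line: name --argument value ..., lists and objects as JSON in quotes. play_rows: Moves the arm, as the interface text tells. Its arguments: {"type":"object","properties":{"rows":{"type":"array"},"force":{"type":"number"}},"required":["rows"]}

```bash
mkdir -p pics
cat > h.py <<'E'
import numpy as np, cv2
from rig import r
def grab(n,out=None):
    f=r.grab_frame(n)
    if out: cv2.imwrite('pics/'+out,f['pixels'][:,:,::-1])
    return f
def ray(f,u,v,z):
    P=np.array(f['pose']); d=P[:3,:3]@np.array([(u-f['cx'])/f['fx'],(v-f['cy'])/f['fy'],1]); o=P[:3,3]
    return (o+d*(z-o[2])/d[2])
def proj(f,p):
    P=np.array(f['pose']); c=P[:3,:3].T@(np.array(p)-P[:3,3]); return np.array([f['fx']*c[0]/c[2]+f['cx'],f['fy']*c[1]/c[2]+f['cy']])
E
python3 - <<'E'
from h import *
for n in('top','scene'):
    f=grab(n,n+'0.png'); print(n,f['fx'],f['cx'],f['cy'],np.round(f['pose'],3).tolist())
print(r.sense())
E
```

```text
top 486.6877195087797 248.2689243713991 192.10236420325305 [[-0.007, -0.996, 0.088, 392.623], [-1.0, 0.007, -0.002, -1.357], [0.002, -0.088, -0.996, 1532.998], [0.0, 0.0, 0.0, 1.0]]
scene 394.63044403272585 256.2005468212493 198.53238837464897 [[0.116, 0.841, -0.529, 1015.886], [0.993, -0.091, 0.073, -78.628], [0.013, -0.534, -0.846, 813.83], [0.0, 0.0, 0.0, 1.0]]
{'clock': 0.1, 'qpos': array([-1.22039913e+00,  3.53587610e-01,  1.63404935e+00, -1.79288019e-07,
        1.15518990e+00, -2.45540899e-03]), 'qvel': array([-6.43260478e-04, -2.62920676e-03,  3.62612750e-04,  1.32389541e-03,
        1.88588288e-05,  3.40865598e-04]), 'joint_efforts': array([-9.29898706e-04, -6.06364775e+01, -3.42816532e+01, -2.28132376e-05,
        4.09790766e-03, -1.13457855e-05]), 'eef_pos': array([ 215.80007918, -586.08917858,  209.83577596]), 'tcp_rot': array([-3.14035845e+00, -2.86653760e-06,  3.52852677e-01]), 'contact_force': array([0.56317878, 1.08273769, 0.70034501]), 'wrist_torque': array([ 0.04904508, -0.04783155, -0.03362898]), 'grasp_force': 0.0, 'opening': 0.9988228343946126}
```

View pics/top0.png

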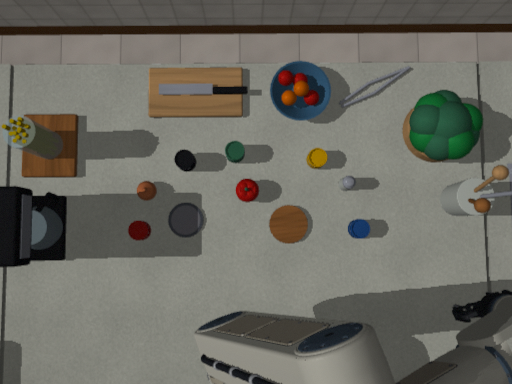

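View pics/scene0.png

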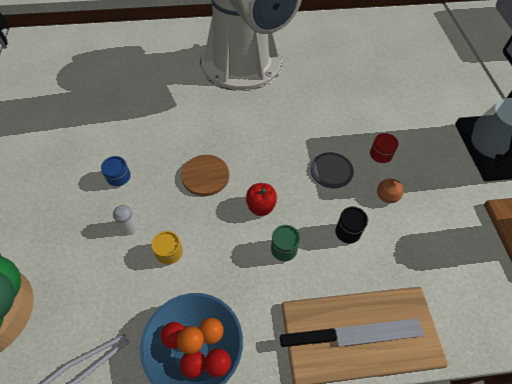

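Top view: black (185,160), green (235,151), yellow (317,158), blue (359,229), red (139,230), board (289,224), stand (186,220), pepper (247,190), onion (147,190), shaker (348,183). I'll fit the cylinder silhouettes in both views.

```bash
cat >> h.py <<'E'
from scipy.optimize import minimize
SH=dict(black=(60,75),red=(60,60),yellow=(60,55),green=(60,70),blue=(60,55),board=(120,15),stand=(110,8),pepper=(72,66),onion=(62,60),shaker=(44,78))
T={'top':dict(black=(185,160),green=(235,151),yellow=(317,158),blue=(359,229),red=(139,230),board=(289,224),stand=(186,220),pepper=(247,190),onion=(147,190),shaker=(348,183)),
'scene':dict(black=(351,225),green=(285,243),yellow=(167,248),blue=(116,171),red=(384,148),board=(205,175),stand=(332,170),pepper=(262,199),onion=(390,190),shaker=(124,220))}
def mask(im,n):
    h,s,v=[a.astype(int) for a in cv2.split(cv2.cvtColor(im,cv2.COLOR_RGB2HSV))]
    k=(s>70)&(v>25)
    if n=='green': return (s>70)&(h>50)&(h<95)
    if n=='blue': return (s>110)&(h>95)&(h<130)
    if n=='yellow': return (s>120)&(h>15)&(h<35)
    if n in('red','pepper'): return (s>140)&((h<8)|(h>172))
    if n in('board','onion'): return (s>90)&(h<25)
    if n=='black': return v<45
    if n=='stand': return (v<85)
def hull(f,n,x,y,z0=0):
    d,hh=SH[n]; a=np.linspace(0,2*np.pi,40)
    rings=[(d/2,z0+(6 if n in('black','red','yellow','green','blue') else 0)),(d/2,z0+hh)]
    p=[proj(f,(x+R*np.cos(t),y+R*np.sin(t),z)) for R,z in rings for t in a]
    return cv2.convexHull(np.array(p,np.float32))
def fit(f,n,uv,z0=0,win=40):
    im=f['pixels']; u,v=uv; S=4
    x0,y0=max(0,u-win),max(0,v-win); c=cv2.resize(im[y0:v+win,x0:u+win],None,fx=S,fy=S,interpolation=cv2.INTER_CUBIC)
    m=mask(c,n).astype(np.uint8)
    k,lab,st,ce=cv2.connectedComponentsWithStats(m)
    b=lab[(v-y0)*S-8:(v-y0)*S+9,(u-x0)*S-8:(u-x0)*S+9]; b=b[b>0]
    if len(b)==0: return None
    m=(lab==np.bincount(b).argmax()).astype(np.uint8)
    cs,_=cv2.findContours(m,cv2.RETR_EXTERNAL,cv2.CHAIN_APPROX_NONE); cv2.drawContours(m,cs,-1,1,-1)
    def cost(p):
        h=((hull(f,n,*p,z0).reshape(-1,2)-[x0,y0]+.5)*S-.5)
        g=np.zeros_like(m); cv2.fillPoly(g,[np.round(h*16).astype(np.int32)],1,shift=4)
        return 1-(g&m).sum()/max(1,(g|m).sum())
    p=ray(f,u,v,z0+SH[n][1]/2)[:2]
    o=minimize(cost,p,method='Nelder-Mead',options=dict(initial_simplex=[p,p+[15,0],p+[0,15]],xatol=.2,fatol=1e-4))
    return np.round(o.x,1),round(1-o.fun,3)
E
python3 - <<'E'
from h import *
F={n:r.grab_frame(n) for n in('top','scene')}
for n in SH:
    if n=='shaker':
        print(n,[ray(F[c],*T[c][n],50)[:2].round(0) for c in F]);continue
    print(n,[fit(F[c],n,T[c][n]) for c in F])
E
```

```text
black [(array([624.7, 187.7]), np.float64(0.877)), (array([624.1, 187.1]), np.float64(0.872))]
red [(array([410.9, 331.1]), np.float64(0.858)), (array([409.7, 328.9]), np.float64(0.856))]
yellow [(array([ 630.2, -218.2]), np.float64(0.93)), (array([ 629.1, -218.1]), np.float64(0.918))]
green [(array([649.2,  37.4]), np.float64(0.865)), (array([649.7,  37.4]), np.float64(0.886))]
blue [(array([ 410.3, -341.7]), np.float64(0.88)), (array([ 408.9, -345.2]), np.float64(0.866))]
board [(array([ 426.3, -129.1]), np.float64(0.967)), (array([ 425.1, -128.6]), np.float64(0.94))]
stand [(array([393.9, 245.5]), np.float64(0.276)), (array([442.9, 192. ]), np.float64(0.989))]
pepper [(array([5.285e+02, 3.000e-01]), np.float64(0.844)), (array([5.209e+02, 4.000e-01]), np.float64(0.702))]
onion [(array([531.1, 304.4]), np.float64(0.717)), (array([524.5, 317.6]), np.float64(0.579))]
shaker [array([ 549., -311.]), array([ 562., -309.])]
```

All fits agree between the cameras to 2–3 mm (stand from the scene view, overlap 0.99), and the reach and sizes are plausible. First I square the tool to world axes, then travel towards black.

Call:
play_rows --rows '[{"dp": [0,0,0],"turn": [0,0,1],"fingers": 0},{"dp": [0,0,0],"turn": [0,0,1],"fingers": 0},{"dp": [0,0,0],"turn": [0,0,1],"fingers": 0},{"dp": [0,0,0],"turn": [0,0,0.37],"fingers": 0}]' --force 40

```text
clock: 0.53
eef_pos: [215.9, -586.4, 210.3]
tcp_rot: [-3.141, 0.0, -0.006]
contact_force: [0.1, 0.4, -0.2]
opening: 1.0
grasp_force: 0.0
```

Call:
play_rows --rows '[{"dp": [0.465,-0.88,0],"turn": [0,0,0],"fingers": 0},{"dp": [0.465,-0.88,0],"turn": [0,0,0],"fingers": 0},{"dp": [0.465,-0.88,0],"turn": [0,0,0],"fingers": 0},{"dp": [0.465,-0.88,0],"turn": [0,0,0],"fingers": 0},{"dp": [0.465,-0.88,0],"turn": [0,0,0],"fingers": 0}]'

```text
clock: 0.95
eef_pos: [309.3, -408.8, 210.3]
tcp_rot: [-3.141, 0.0, -0.001]
contact_force: [1.0, -0.5, 0.4]
opening: 1.0
grasp_force: 0.0
```

Call:
play_rows --rows '[{"dp": [0.465,-0.88,0],"turn": [0,0,0],"fingers": 0},{"dp": [0.465,-0.88,0],"turn": [0,0,0],"fingers": 0},{"dp": [0.465,-0.88,0],"turn": [0,0,0],"fingers": 0},{"dp": [0.465,-0.88,0],"turn": [0,0,0],"fingers": 0},{"dp": [0.465,-0.88,0],"turn": [0,0,0],"fingers": 0}]'

```text
clock: 1.37
eef_pos: [402.4, -232.7, 210.6]
tcp_rot: [3.141, -0.0, -0.0]
contact_force: [0.6, -0.4, 0.1]
opening: 0.997
grasp_force: 0.0
```

Call:
play_rows --rows '[{"dp": [0.465,-0.88,0],"turn": [0,0,0],"fingers": 0},{"dp": [0.465,-0.88,0],"turn": [0,0,0],"fingers": 0},{"dp": [0.465,-0.88,0],"turn": [0,0,0],"fingers": 0},{"dp": [0.465,-0.88,0],"turn": [0,0,0],"fingers": 0},{"dp": [0.465,-0.88,0],"turn": [0,0,0],"fingers": 0}]'

```text
clock: 1.78
eef_pos: [495.5, -56.5, 210.6]
tcp_rot: [3.142, -0.0, 0.0]
contact_force: [0.1, -0.9, 0.1]
opening: 0.999
grasp_force: 0.0
```

Call:
play_rows --rows '[{"dp": [0.465,-0.88,0],"turn": [0,0,0],"fingers": 0},{"dp": [0.465,-0.88,0],"turn": [0,0,0],"fingers": 0},{"dp": [0.465,-0.88,0],"turn": [0,0,0],"fingers": 0},{"dp": [0.465,-0.88,0],"turn": [0,0,0],"fingers": 0},{"dp": [0,0,0],"turn": [0,0,0],"fingers": 0}]'

```text
clock: 2.2
eef_pos: [572.3, 87.9, 210.5]
tcp_rot: [-3.139, -0.002, 0.003]
contact_force: [-1.2, -0.5, -0.3]
opening: 1.0
grasp_force: 0.0
```

Call:
play_rows --rows '[{"dp": [0.46,-0.876,0],"turn": [0,0,0],"fingers": 0},{"dp": [0.46,-0.876,0],"turn": [0,0,0],"fingers": 0},{"dp": [0.46,-0.876,0],"turn": [0,0,0],"fingers": 0},{"dp": [0,0,0],"turn": [0,0,0],"fingers": 0},{"dp": [0,0,0],"turn": [0,0,0],"fingers": 0}]'

```text
clock: 2.62
eef_pos: [624.9, 189.1, 209.7]
tcp_rot: [3.141, 0.001, 0.002]
contact_force: [-0.4, -0.1, 0.4]
opening: 1.004
grasp_force: 0.0
```

Run:
```python
from h import *
print(r.sense()['eef_pos'],r.sense()['tcp_rot'])
f=grab('scene')
cv2.imwrite('pics/s1.png',cv2.resize(f['pixels'][120:320,220:480,::-1],None,fx=3,fy=3))
print(proj(f,(624.4,187.4,80)))
```

```text
[624.88124622 189.09047016 209.74127381] [3.14143484e+00 6.46606592e-04 2.39354882e-03]
[353.83260209 216.30999311]
```

View pics/s1.png

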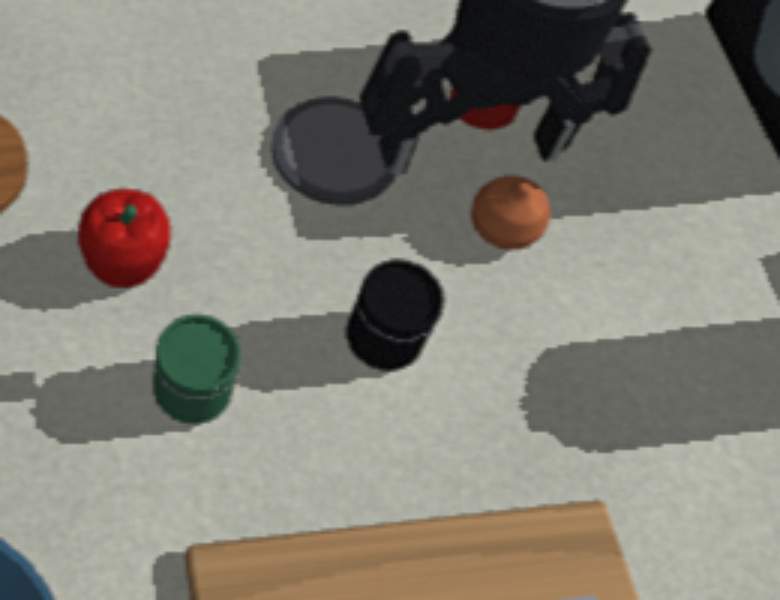

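The gripper hangs over the black tin (crop 395,310), with nothing near the fingers' path. Descend, grip and lift.

Call:
play_rows --rows '[{"dp": [0,0,0.9],"turn": [0,0,0],"fingers": 0},{"dp": [0,0,0.9],"turn": [0,0,0],"fingers": 0},{"dp": [0,0,0.9],"turn": [0,0,0],"fingers": 0},{"dp": [0,0,0.9],"turn": [0,0,0],"fingers": 0},{"dp": [0,0,0.9],"turn": [0,0,0],"fingers": 0}]'

```text
clock: 3.08
eef_pos: [624.1, 185.8, 29.4]
tcp_rot: [3.141, -0.0, -0.001]
contact_force: [0.4, 0.7, -0.7]
opening: 1.001
grasp_force: 0.0
```

Call:
play_rows --rows '[{"dp": [0,0,0.1],"turn": [0,0,0],"fingers": 0},{"dp": [0,0,0],"turn": [0,0,0],"fingers": 0.2},{"dp": [0,0,0],"turn": [0,0,0],"fingers": 0.3},{"dp": [0,0,0],"turn": [0,0,0],"fingers": 0.4},{"dp": [0,0,0],"turn": [0,0,0],"fingers": 0.5}]'

```text
clock: 3.5
eef_pos: [626.2, 187.6, 29.1]
tcp_rot: [-3.141, -0.004, -0.0]
contact_force: [-0.0, -0.5, 4.0]
opening: 0.684
grasp_force: 43.8
```

Call:
play_rows --rows '[{"dp": [0,0,0],"turn": [0,0,0],"fingers": 1},{"dp": [0,0,0],"turn": [0,0,0],"fingers": 1},{"dp": [0,0,0],"turn": [0,0,0],"fingers": 1},{"dp": [0,0,0],"turn": [0,0,0],"fingers": 1}]'

```text
clock: 3.83
eef_pos: [626.4, 187.7, 29.0]
tcp_rot: [-3.141, -0.004, 0.0]
contact_force: [0.4, -1.4, 7.8]
opening: 0.683
grasp_force: 44.0
```

Call:
play_rows --rows '[{"dp": [0,0,-0.5],"turn": [0,0,0],"fingers": 1},{"dp": [0,0,-0.8],"turn": [0,0,0],"fingers": 1},{"dp": [0,0,-0.9],"turn": [0,0,0],"fingers": 1},{"dp": [0,0,-0.8],"turn": [0,0,0],"fingers": 1},{"dp": [0,0,0],"turn": [0,0,0],"fingers": 1}]'

```text
clock: 4.25
eef_pos: [628.7, 188.7, 154.6]
tcp_rot: [-3.138, -0.011, 0.0]
contact_force: [2.1, -0.0, -1.4]
opening: 0.683
grasp_force: 44.4
```

Call:
play_rows --rows '[{"dp": [-0.3,0.5,0],"turn": [0,0,0],"fingers": 1},{"dp": [-0.5,0.79,0],"turn": [0,0,0],"fingers": 1},{"dp": [-0.5,0.79,0],"turn": [0,0,0],"fingers": 1},{"dp": [-0.5,0.79,0],"turn": [0,0,0],"fingers": 1},{"dp": [-0.5,0.79,0],"turn": [0,0,0],"fingers": 1}]'

```text
clock: 4.67
eef_pos: [531.4, 40.0, 146.8]
tcp_rot: [3.142, -0.001, 0.001]
contact_force: [0.3, -0.9, -2.6]
opening: 0.679
grasp_force: 44.4
```

Call:
play_rows --rows '[{"dp": [-0.5,0.79,0],"turn": [0,0,0],"fingers": 1},{"dp": [-0.5,0.79,0],"turn": [0,0,0],"fingers": 1},{"dp": [-0.5,0.79,0],"turn": [0,0,0],"fingers": 1},{"dp": [-0.5,0.79,0],"turn": [0,0,0],"fingers": 1},{"dp": [-0.5,0.79,0],"turn": [0,0,0],"fingers": 1}]'

```text
clock: 5.08
eef_pos: [431.5, -118.1, 147.0]
tcp_rot: [3.141, -0.001, 0.0]
contact_force: [1.3, -0.4, -2.2]
opening: 0.679
grasp_force: 44.4
```

Call:
play_rows --rows '[{"dp": [-0.17,0.3,0],"turn": [0,0,0],"fingers": 1},{"dp": [0,0,0],"turn": [0,0,0],"fingers": 1},{"dp": [0,0,0],"turn": [0,0,0],"fingers": 1},{"dp": [0,0,0],"turn": [0,0,0],"fingers": 1}]'

```text
clock: 5.42
eef_pos: [426.3, -128.7, 146.8]
tcp_rot: [-3.142, -0.001, -0.0]
contact_force: [0.3, 0.1, -3.1]
opening: 0.677
grasp_force: 44.4
```

Run:
```python
from h import *
print(r.sense())
f=grab('scene')
cv2.imwrite('pics/s2.png',cv2.resize(f['pixels'][50:250,80:340,::-1],None,fx=3,fy=3))
print(proj(f,(425.7,-128.9,15)))
```

```text
{'clock': 5.4167, 'qpos': array([-2.96912171e-01,  1.52569514e-01,  2.06673796e+00,  3.98858084e-04,
        9.21335786e-01,  1.27407424e+00]), 'qvel': array([ 0.01738116,  0.00883848, -0.00506429,  0.00096294, -0.0020861 ,
       -0.00157964]), 'joint_efforts': array([-9.53671932e-01, -4.14106393e+01, -2.90756625e+01, -5.64832357e-02,
        3.31552327e-02, -2.19818938e-02]), 'eef_pos': array([ 426.28745625, -128.7358889 ,  146.82003735]), 'tcp_rot': array([-3.14156624e+00, -1.00081676e-03, -4.31155349e-04]), 'contact_force': array([ 0.28567347,  0.1476348 , -3.12294487]), 'wrist_torque': array([ 0.02650448, -0.05478049, -0.02331607]), 'grasp_force': 44.411593977347366, 'opening': 0.6774277863345555}
[204.67943622 172.29562886]
```

View pics/s2.png

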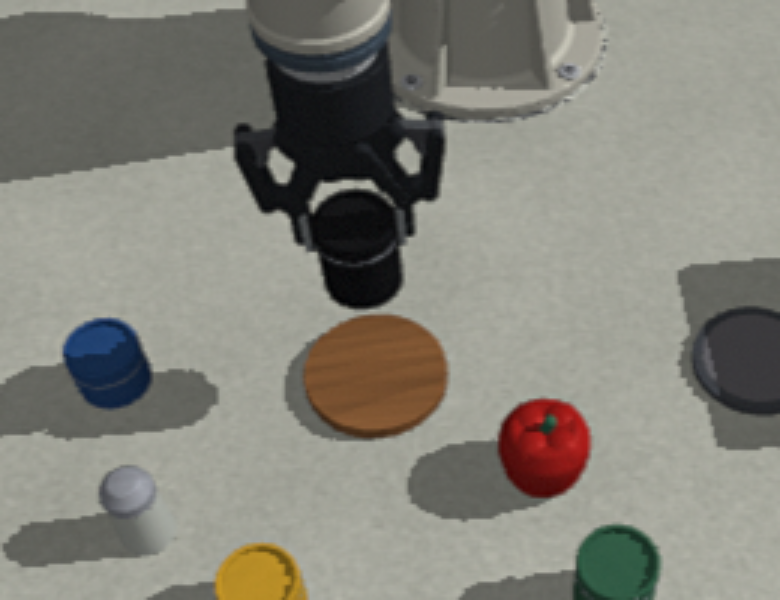

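The black tin is held upright above the board (board at crop 375,375). Lower it.

Call:
play_rows --rows '[{"dp": [0,0,0.8],"turn": [0,0,0],"fingers": 1},{"dp": [0,0,0.8],"turn": [0,0,0],"fingers": 1},{"dp": [0,0,0.6],"turn": [0,0,0],"fingers": 1},{"dp": [0,0,0.2],"turn": [0,0,0],"fingers": 1},{"dp": [0,0,0.06],"turn": [0,0,0],"fingers": 1}]'

```text
clock: 5.88
eef_pos: [425.1, -127.9, 46.7]
tcp_rot: [-3.141, 0.003, 0.001]
contact_force: [-0.5, 0.3, -1.9]
opening: 0.684
grasp_force: 44.4
```

Call:
play_rows --rows '[{"dp": [0,0,0.05],"turn": [0,0,0],"fingers": 1},{"dp": [0,0,0],"turn": [0,0,0],"fingers": 1},{"dp": [0,0,0],"turn": [0,0,0],"fingers": 1}]'

```text
clock: 6.13
eef_pos: [426.9, -129.2, 47.2]
tcp_rot: [3.141, -0.002, 0.0]
contact_force: [0.3, -0.6, -2.3]
opening: 0.677
grasp_force: 44.4
```

Call:
play_rows --rows '[{"dp": [0,0,0.04],"turn": [0,0,0],"fingers": 1},{"dp": [0,0,0],"turn": [0,0,0],"fingers": 1},{"dp": [0,0,0],"turn": [0,0,0],"fingers": 1}]'

```text
clock: 6.38
eef_pos: [426.1, -129.1, 45.0]
tcp_rot: [3.141, -0.001, -0.0]
contact_force: [0.9, 0.3, -1.7]
opening: 0.674
grasp_force: 44.4
```

Call:
play_rows --rows '[{"dp": [0,0,0.04],"turn": [0,0,0],"fingers": 1},{"dp": [0,0,0],"turn": [0,0,0],"fingers": 1},{"dp": [0,0,0],"turn": [0,0,0],"fingers": 1}]'

```text
clock: 6.63
eef_pos: [426.5, -129.2, 43.9]
tcp_rot: [3.141, -0.001, -0.0]
contact_force: [-3.0, 2.1, 15.2]
opening: 0.685
grasp_force: 45.9
```

Call:
play_rows --rows '[{"dp": [0,0,-0.03],"turn": [0,0,0],"fingers": 1},{"dp": [0,0,0],"turn": [0,0,0],"fingers": 0.28},{"dp": [0,0,0],"turn": [0,0,0],"fingers": 0.2},{"dp": [0,0,0],"turn": [0,0,0],"fingers": 0},{"dp": [0,0,0],"turn": [0,0,0],"fingers": 0}]'

```text
clock: 7.05
eef_pos: [425.8, -129.0, 44.0]
tcp_rot: [-3.142, 0.0, -0.0]
contact_force: [-0.2, -0.0, 0.7]
opening: 1.0
grasp_force: 0.0
```

Call:
play_rows --rows '[{"dp": [0,0,0],"turn": [0,0,0],"fingers": 0},{"dp": [0,0,-0.5],"turn": [0,0,0],"fingers": 0},{"dp": [0,0,-1],"turn": [0,0,0],"fingers": 0},{"dp": [0,0,-1],"turn": [0,0,0],"fingers": 0},{"dp": [0,0,-1],"turn": [0,0,0],"fingers": 0}]'

```text
clock: 7.47
eef_pos: [425.0, -128.8, 185.4]
tcp_rot: [-3.141, 0.001, -0.0]
contact_force: [2.0, -0.2, 0.0]
opening: 0.999
grasp_force: 0.0
```

Run:
```python
from h import *
f=grab('scene'); print(fit(f,'black',(208,158),15,50)); print(r.sense()['eef_pos'])
f=grab('top'); print(fit(f,'black',tuple(proj(f,(426,-129,50)).astype(int)),15,50))
```

```text
(array([ 421.5, -127.3]), np.float64(0.876))
[ 429.28712725 -130.08867588  192.79724178]
None
```

Call:
play_rows --rows '[{"dp": [-0.03,-0.9,0],"turn": [0,0,0],"fingers": 0},{"dp": [-0.03,-1,0],"turn": [0,0,0],"fingers": 0},{"dp": [-0.03,-1,0],"turn": [0,0,0],"fingers": 0},{"dp": [-0.03,-1,0],"turn": [0,0,0],"fingers": 0},{"dp": [-0.03,-1,0],"turn": [0,0,0],"fingers": 0}]'

```text
clock: 7.98
eef_pos: [419.1, 68.6, 183.8]
tcp_rot: [3.142, 0.0, -0.001]
contact_force: [0.5, -0.1, 0.0]
opening: 1.001
grasp_force: 0.0
```

Call:
play_rows --rows '[{"dp": [-0.03,-1,0],"turn": [0,0,0],"fingers": 0},{"dp": [-0.03,-1,0],"turn": [0,0,0],"fingers": 0},{"dp": [-0.03,-1,0],"turn": [0,0,0],"fingers": 0},{"dp": [-0.03,-1,0],"turn": [0,0,0],"fingers": 0},{"dp": [-0.03,-1,0],"turn": [0,0,0],"fingers": 0}]'

```text
clock: 8.4
eef_pos: [413.0, 268.9, 183.6]
tcp_rot: [3.141, 0.0, 0.0]
contact_force: [1.6, 0.7, 0.2]
opening: 1.001
grasp_force: 0.0
```

Call:
play_rows --rows '[{"dp": [-0.08,-1,0],"turn": [0,0,0],"fingers": 0},{"dp": [0,-0.58,0],"turn": [0,0,0],"fingers": 0},{"dp": [0,0,0],"turn": [0,0,0],"fingers": 0},{"dp": [0,0,0],"turn": [0,0,0],"fingers": 0}]'

```text
clock: 8.73
eef_pos: [410.0, 331.0, 183.2]
tcp_rot: [3.141, 0.001, 0.002]
contact_force: [0.3, -0.6, -0.0]
opening: 0.997
grasp_force: 0.0
```

Run:
```python
from h import *
print(r.sense()['eef_pos'])
f=grab('scene'); print(fit(f,'black',(208,158),15,40)); print(fit(f,'red',(384,148),0,40))
f=grab('top'); print(fit(f,'black',tuple(proj(f,(426,-129,50)).astype(int)),15,50))
```

```text
[409.97597327 330.9648908  183.16028606]
(array([ 423.9, -127.1]), np.float64(0.9))
(array([409.7, 328.9]), np.float64(0.856))
(array([ 424.4, -126.6]), np.float64(0.96))
```

Call:
play_rows --rows '[{"dp": [0,0,0.9],"turn": [0,0,0],"fingers": 0},{"dp": [0,0,0.9],"turn": [0,0,0],"fingers": 0},{"dp": [0,0,0.9],"turn": [0,0,0],"fingers": 0},{"dp": [0,0,0.9],"turn": [0,0,0],"fingers": 0},{"dp": [0,0,0.45],"turn": [0,0,0],"fingers": 0}]'

```text
clock: 9.25
eef_pos: [409.0, 327.1, 18.7]
tcp_rot: [3.139, 0.003, -0.002]
contact_force: [-0.3, -0.4, 0.2]
opening: 1.004
grasp_force: 0.0
```

Call:
play_rows --rows '[{"dp": [0,0,0],"turn": [0,0,0],"fingers": 0},{"dp": [0,0,0],"turn": [0,0,0],"fingers": 0.2},{"dp": [0,0,0],"turn": [0,0,0],"fingers": 0.3},{"dp": [0,0,0],"turn": [0,0,0],"fingers": 0.4},{"dp": [0,0,0],"turn": [0,0,0],"fingers": 0.5}]'

```text
clock: 9.67
eef_pos: [411.8, 330.4, 24.2]
tcp_rot: [-3.14, -0.002, -0.0]
contact_force: [-0.1, -3.2, 5.7]
opening: 0.684
grasp_force: 42.4
```

Call:
play_rows --rows '[{"dp": [0,0,0],"turn": [0,0,0],"fingers": 1},{"dp": [0,0,0],"turn": [0,0,0],"fingers": 1},{"dp": [0,0,0],"turn": [0,0,0],"fingers": 1},{"dp": [0,0,0],"turn": [0,0,0],"fingers": 1}]'

```text
clock: 10.0
eef_pos: [411.7, 330.4, 24.1]
tcp_rot: [-3.141, -0.002, 0.0]
contact_force: [-0.0, -6.0, 9.6]
opening: 0.682
grasp_force: 42.8
```

Call:
play_rows --rows '[{"dp": [0,0,-0.5],"turn": [0,0,0],"fingers": 1},{"dp": [0,0,-1],"turn": [0,0,0],"fingers": 1},{"dp": [0,0,-1],"turn": [0,0,0],"fingers": 1},{"dp": [0,0,-1],"turn": [0,0,0],"fingers": 1},{"dp": [0,0,-0.5],"turn": [0,0,0],"fingers": 1}]'

```text
clock: 10.42
eef_pos: [412.4, 331.6, 188.1]
tcp_rot: [-3.137, -0.006, -0.0]
contact_force: [1.4, 1.8, -1.1]
opening: 0.679
grasp_force: 44.4
```

Call:
play_rows --rows '[{"dp": [0.03,0.58,0],"turn": [0,0,0],"fingers": 1},{"dp": [0.03,1,0],"turn": [0,0,0],"fingers": 1},{"dp": [0.03,1,0],"turn": [0,0,0],"fingers": 1},{"dp": [0.03,1,0],"turn": [0,0,0],"fingers": 1},{"dp": [0.03,1,0],"turn": [0,0,0],"fingers": 1}]'

```text
clock: 10.83
eef_pos: [416.5, 145.6, 183.3]
tcp_rot: [-3.141, -0.002, 0.001]
contact_force: [0.5, -0.3, -1.5]
opening: 0.682
grasp_force: 44.4
```

Call:
play_rows --rows '[{"dp": [0.03,1,0],"turn": [0,0,0],"fingers": 1},{"dp": [0.03,1,0],"turn": [0,0,0],"fingers": 1},{"dp": [0.03,1,0],"turn": [0,0,0],"fingers": 1},{"dp": [0.03,1,0],"turn": [0,0,0],"fingers": 1},{"dp": [0.03,1,0],"turn": [0,0,0],"fingers": 1}]'

```text
clock: 11.25
eef_pos: [422.6, -54.9, 183.4]
tcp_rot: [3.141, -0.003, -0.0]
contact_force: [0.9, 0.4, -1.7]
opening: 0.683
grasp_force: 44.4
```

Call:
play_rows --rows '[{"dp": [0.03,1,0],"turn": [0,0,0],"fingers": 1},{"dp": [0.035,0.9,0],"turn": [0,0,0],"fingers": 1},{"dp": [0,0,0],"turn": [0,0,0],"fingers": 1},{"dp": [0,0,0],"turn": [0,0,0],"fingers": 1}]'

```text
clock: 11.58
eef_pos: [425.3, -130.8, 183.0]
tcp_rot: [3.141, -0.002, -0.004]
contact_force: [-0.1, -0.2, -1.6]
opening: 0.682
grasp_force: 44.4
```

Call:
play_rows --rows '[{"dp": [0,0,0.7],"turn": [0,0,0],"fingers": 1},{"dp": [0,0,0.6],"turn": [0,0,0],"fingers": 1},{"dp": [0,0,0.1],"turn": [0,0,0],"fingers": 1},{"dp": [0,0,0],"turn": [0,0,0],"fingers": 1},{"dp": [0,0,0],"turn": [0,0,0],"fingers": 1}]'

```text
clock: 12.0
eef_pos: [425.6, -128.3, 127.0]
tcp_rot: [-3.142, -0.0, 0.001]
contact_force: [0.1, 0.0, -2.2]
opening: 0.678
grasp_force: 44.5
```

Run:
```python
from h import *
print(r.sense()['eef_pos'])
f=grab('scene')
cv2.imwrite('pics/s3.png',cv2.resize(f['pixels'][80:210,130:290,::-1],None,fx=4.5,fy=4.5,interpolation=cv2.INTER_CUBIC))
z=r.sense()['eef_pos'][2]-24.1
print(fit(f,'red',tuple(proj(f,(425,-129,z+30)).astype(int)),z,30))
```

```text
[ 425.62092986 -128.32182513  126.98069801]
(array([ 414.8, -128.2]), np.float64(0.593))
```

View pics/s3.png

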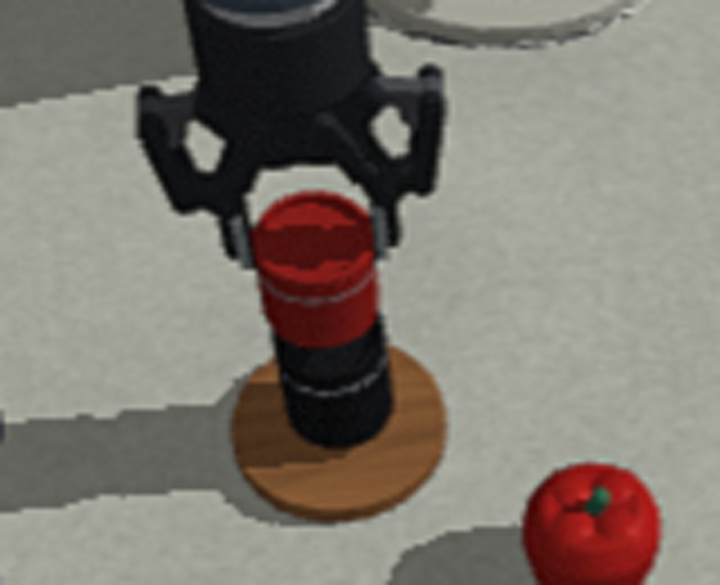

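Red (crop 315,265) sits in line above black on the board. Lower until contact.

Call:
play_rows --rows '[{"dp": [0,0,0.2],"turn": [0,0,0],"fingers": 1},{"dp": [0,0,0.17],"turn": [0,0,0],"fingers": 1},{"dp": [0,0,0],"turn": [0,0,0],"fingers": 1},{"dp": [0,0,0],"turn": [0,0,0],"fingers": 1}]'

```text
clock: 12.38
eef_pos: [424.9, -128.8, 111.0]
tcp_rot: [-3.141, 0.001, -0.0]
contact_force: [-0.7, -0.3, -1.6]
opening: 0.682
grasp_force: 44.5
```

Call:
play_rows --rows '[{"dp": [0,0,0.04],"turn": [0,0,0],"fingers": 1},{"dp": [0,0,0],"turn": [0,0,0],"fingers": 1},{"dp": [0,0,0],"turn": [0,0,0],"fingers": 1}]'

```text
clock: 12.63
eef_pos: [425.3, -129.1, 109.7]
tcp_rot: [-3.142, -0.0, -0.0]
contact_force: [-0.0, -0.0, -1.2]
opening: 0.678
grasp_force: 44.5
```

Call:
play_rows --rows '[{"dp": [0,0,0.04],"turn": [0,0,0],"fingers": 1},{"dp": [0,0,0],"turn": [0,0,0],"fingers": 1},{"dp": [0,0,0],"turn": [0,0,0],"fingers": 1}]'

```text
clock: 12.88
eef_pos: [426.1, -129.1, 109.1]
tcp_rot: [3.141, -0.002, -0.0]
contact_force: [-2.1, 1.0, 10.5]
opening: 0.679
grasp_force: 45.5
```

Contact at TCP 109.1, exactly the seated height (24.1+85). Release, rise, and go to yellow.

Call:
play_rows --rows '[{"dp": [0,0,-0.03],"turn": [0,0,0],"fingers": 1},{"dp": [0,0,0],"turn": [0,0,0],"fingers": 0.28},{"dp": [0,0,0],"turn": [0,0,0],"fingers": 0.2},{"dp": [0,0,0],"turn": [0,0,0],"fingers": 0},{"dp": [0,0,0],"turn": [0,0,0],"fingers": 0}]'

```text
clock: 13.3
eef_pos: [425.2, -129.0, 109.2]
tcp_rot: [-3.142, 0.0, -0.0]
contact_force: [-0.7, -0.4, -0.4]
opening: 1.002
grasp_force: 0.0
```

Call:
play_rows --rows '[{"dp": [0,0,0],"turn": [0,0,0],"fingers": 0},{"dp": [0,0,-0.5],"turn": [0,0,0],"fingers": 0},{"dp": [0,0,-1],"turn": [0,0,0],"fingers": 0},{"dp": [0,0,-0.5],"turn": [0,0,0],"fingers": 0}]'

```text
clock: 13.63
eef_pos: [425.9, -129.2, 191.9]
tcp_rot: [3.141, -0.001, -0.0]
contact_force: [1.6, -0.5, 0.4]
opening: 1.001
grasp_force: 0.0
```

Call:
play_rows --rows '[{"dp": [0.6,0.3,0],"turn": [0,0,0],"fingers": 0},{"dp": [0.9,0.4,0],"turn": [0,0,0],"fingers": 0},{"dp": [0.9,0.4,0],"turn": [0,0,0],"fingers": 0},{"dp": [0.9,0.4,0],"turn": [0,0,0],"fingers": 0},{"dp": [0.9,0.4,0],"turn": [0,0,0],"fingers": 0}]'

```text
clock: 14.05
eef_pos: [594.7, -205.8, 189.2]
tcp_rot: [-3.142, -0.0, -0.0]
contact_force: [0.7, -0.4, 1.4]
opening: 0.998
grasp_force: 0.0
```

Call:
play_rows --rows '[{"dp": [0.91,0.33,0],"turn": [0,0,0],"fingers": 0},{"dp": [0,0,0],"turn": [0,0,0],"fingers": 0},{"dp": [0,0,0],"turn": [0,0,0],"fingers": 0},{"dp": [0,0,0],"turn": [0,0,0],"fingers": 0}]'

```text
clock: 14.38
eef_pos: [628.8, -218.0, 188.4]
tcp_rot: [-3.141, 0.002, -0.0]
contact_force: [-0.3, 0.1, -0.1]
opening: 0.998
grasp_force: 0.0
```

Run:
```python
from h import *
print(r.sense()['eef_pos'])
f=grab('scene')
cv2.imwrite('pics/s4.png',cv2.resize(f['pixels'][80:280,100:310,::-1],None,fx=3,fy=3,interpolation=cv2.INTER_CUBIC))
print(fit(f,'red',tuple(proj(f,(425,-129,115)).astype(int)),85,30),fit(f,'yellow',(167,248)))
f=grab('top')
print(fit(f,'red',tuple(proj(f,(425,-129,115)).astype(int)),85,30))
```

```text
[ 628.79689608 -217.95476508  188.37050901]
(array([ 423.9, -128.5]), np.float64(0.852)) (array([ 629.1, -218.1]), np.float64(0.917))
(array([ 430.6, -111.3]), np.float64(0.384))
```

View pics/s4.png

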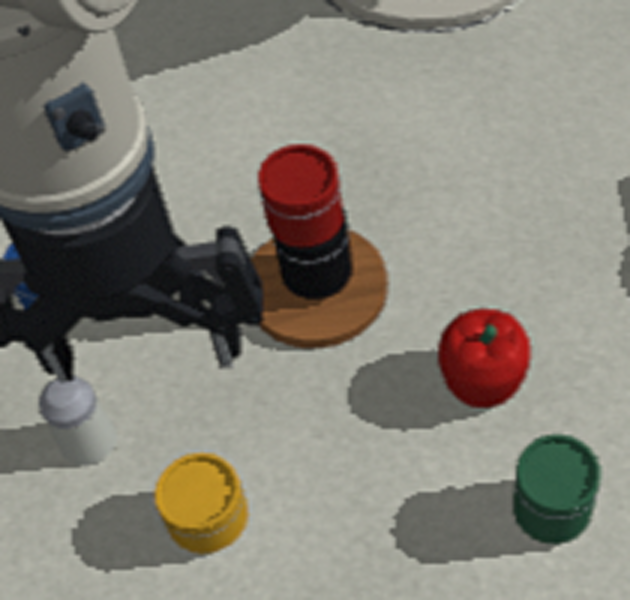

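Red stands squarely on black (crop 300,195); yellow at (200,500) is clear. Pick yellow.

Call:
play_rows --rows '[{"dp": [0,0,0.9],"turn": [0,0,0],"fingers": 0},{"dp": [0,0,0.95],"turn": [0,0,0],"fingers": 0},{"dp": [0,0,0.95],"turn": [0,0,0],"fingers": 0},{"dp": [0,0,0.9],"turn": [0,0,0],"fingers": 0},{"dp": [0,0,0.6],"turn": [0,0,0],"fingers": 0}]'

```text
clock: 14.9
eef_pos: [627.0, -217.3, 14.6]
tcp_rot: [-3.141, 0.003, -0.0]
contact_force: [-0.0, 0.1, -0.5]
opening: 1.003
grasp_force: 0.0
```

Call:
play_rows --rows '[{"dp": [0,0,0],"turn": [0,0,0],"fingers": 0},{"dp": [0,0,0],"turn": [0,0,0],"fingers": 0.2},{"dp": [0,0,0],"turn": [0,0,0],"fingers": 0.3},{"dp": [0,0,0],"turn": [0,0,0],"fingers": 0.4},{"dp": [0,0,0],"turn": [0,0,0],"fingers": 0.5}]'

```text
clock: 15.32
eef_pos: [631.2, -218.8, 20.3]
tcp_rot: [3.14, -0.004, -0.0]
contact_force: [-1.4, 0.8, 8.3]
opening: 0.686
grasp_force: 43.0
```

Call:
play_rows --rows '[{"dp": [0,0,0],"turn": [0,0,0],"fingers": 1},{"dp": [0,0,0],"turn": [0,0,0],"fingers": 1},{"dp": [0,0,0],"turn": [0,0,0],"fingers": 1},{"dp": [0,0,0],"turn": [0,0,0],"fingers": 1}]'

```text
clock: 15.65
eef_pos: [631.2, -218.8, 20.3]
tcp_rot: [3.14, -0.004, -0.0]
contact_force: [-2.8, 1.0, 7.6]
opening: 0.681
grasp_force: 43.0
```

Call:
play_rows --rows '[{"dp": [0,0,-0.5],"turn": [0,0,0],"fingers": 1},{"dp": [0,0,-1],"turn": [0,0,0],"fingers": 1},{"dp": [0,0,-1],"turn": [0,0,0],"fingers": 1},{"dp": [0,0,-1],"turn": [0,0,0],"fingers": 1},{"dp": [0,0,-1],"turn": [0,0,0],"fingers": 1}]'

```text
clock: 16.07
eef_pos: [629.5, -218.2, 200.7]
tcp_rot: [3.141, -0.002, -0.0]
contact_force: [0.8, -0.1, -0.8]
opening: 0.682
grasp_force: 44.0
```

Call:
play_rows --rows '[{"dp": [0,0,-0.5],"turn": [0,0,0],"fingers": 1},{"dp": [0,0,0],"turn": [0,0,0],"fingers": 1},{"dp": [0,0,0],"turn": [0,0,0],"fingers": 1}]'

```text
clock: 16.32
eef_pos: [630.4, -218.5, 220.0]
tcp_rot: [3.14, -0.004, -0.0]
contact_force: [-0.1, -0.2, -1.4]
opening: 0.678
grasp_force: 44.0
```

Call:
play_rows --rows '[{"dp": [-0.6,-0.3,0],"turn": [0,0,0],"fingers": 1},{"dp": [-0.9,-0.4,0],"turn": [0,0,0],"fingers": 1},{"dp": [-0.9,-0.4,0],"turn": [0,0,0],"fingers": 1},{"dp": [-0.9,-0.4,0],"turn": [0,0,0],"fingers": 1},{"dp": [-0.9,-0.4,0],"turn": [0,0,0],"fingers": 1}]'

```text
clock: 16.73
eef_pos: [458.5, -141.1, 215.4]
tcp_rot: [-3.141, 0.003, -0.0]
contact_force: [-0.5, 0.5, -1.0]
opening: 0.684
grasp_force: 44.0
```

Call:
play_rows --rows '[{"dp": [-0.91,-0.33,0],"turn": [0,0,0],"fingers": 1},{"dp": [0,0,0],"turn": [0,0,0],"fingers": 1},{"dp": [0,0,0],"turn": [0,0,0],"fingers": 1},{"dp": [0,0,0],"turn": [0,0,0],"fingers": 1}]'

```text
clock: 17.07
eef_pos: [425.2, -129.0, 216.9]
tcp_rot: [3.142, 0.0, -0.0]
contact_force: [1.3, 0.6, -2.5]
opening: 0.682
grasp_force: 44.0
```

Call:
play_rows --rows '[{"dp": [0,0,0.5],"turn": [0,0,0],"fingers": 1},{"dp": [0,0,0.5],"turn": [0,0,0],"fingers": 1},{"dp": [0,0,0.1],"turn": [0,0,0],"fingers": 1},{"dp": [0,0,0],"turn": [0,0,0],"fingers": 1},{"dp": [0,0,0],"turn": [0,0,0],"fingers": 1}]'

```text
clock: 17.48
eef_pos: [425.8, -129.3, 173.3]
tcp_rot: [-3.141, 0.001, -0.0]
contact_force: [-0.1, -1.0, -1.3]
opening: 0.68
grasp_force: 44.0
```

Run:
```python
from h import *
print(r.sense()['eef_pos'])
f=grab('scene')
cv2.imwrite('pics/s5.png',cv2.resize(f['pixels'][60:210,130:290,::-1],None,fx=4,fy=4,interpolation=cv2.INTER_CUBIC))
```

```text
[ 425.82412065 -129.25474316  173.33911864]
```

View pics/s5.png

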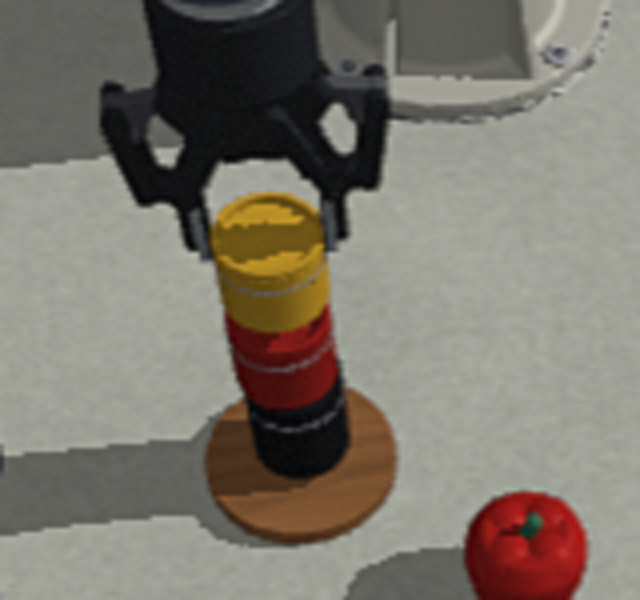

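Yellow is in line above the red/black tower. Lower it.

Call:
play_rows --rows '[{"dp": [0,0,0.15],"turn": [0,0,0],"fingers": 1},{"dp": [0,0,0.13],"turn": [0,0,0],"fingers": 1},{"dp": [0,0,0],"turn": [0,0,0],"fingers": 1},{"dp": [0,0,0],"turn": [0,0,0],"fingers": 1}]'

```text
clock: 17.87
eef_pos: [425.0, -129.0, 161.9]
tcp_rot: [-3.141, 0.0, -0.0]
contact_force: [-0.2, 0.9, -1.6]
opening: 0.678
grasp_force: 44.0
```

Call:
play_rows --rows '[{"dp": [0,0,0.04],"turn": [0,0,0],"fingers": 1},{"dp": [0,0,0],"turn": [0,0,0],"fingers": 1},{"dp": [0,0,0],"turn": [0,0,0],"fingers": 1}]'

```text
clock: 18.12
eef_pos: [425.3, -129.0, 160.6]
tcp_rot: [3.142, -0.0, -0.0]
contact_force: [0.3, -0.4, -2.1]
opening: 0.679
grasp_force: 44.0
```

Call:
play_rows --rows '[{"dp": [0,0,0.04],"turn": [0,0,0],"fingers": 1},{"dp": [0,0,0],"turn": [0,0,0],"fingers": 1},{"dp": [0,0,0],"turn": [0,0,0],"fingers": 1}]'

```text
clock: 18.37
eef_pos: [426.5, -129.2, 160.2]
tcp_rot: [3.141, -0.003, -0.0]
contact_force: [-0.5, 1.1, 11.1]
opening: 0.683
grasp_force: 45.0
```

Seated at the expected height. Release, and on to green.

Call:
play_rows --rows '[{"dp": [0,0,-0.03],"turn": [0,0,0],"fingers": 1},{"dp": [0,0,0],"turn": [0,0,0],"fingers": 0.28},{"dp": [0,0,0],"turn": [0,0,0],"fingers": 0.2},{"dp": [0,0,0],"turn": [0,0,0],"fingers": 0},{"dp": [0,0,0],"turn": [0,0,0],"fingers": 0}]'

```text
clock: 18.78
eef_pos: [425.1, -129.0, 160.0]
tcp_rot: [-3.142, 0.0, -0.0]
contact_force: [-0.3, -0.1, -0.1]
opening: 0.998
grasp_force: 0.0
```

Call:
play_rows --rows '[{"dp": [0,0,0],"turn": [0,0,0],"fingers": 0},{"dp": [0,0,-0.5],"turn": [0,0,0],"fingers": 0},{"dp": [0,0,-1],"turn": [0,0,0],"fingers": 0},{"dp": [0,0,-0.2],"turn": [0,0,0],"fingers": 0},{"dp": [0,0,0],"turn": [0,0,0],"fingers": 0}]'

```text
clock: 19.2
eef_pos: [427.2, -129.6, 230.8]
tcp_rot: [3.14, -0.005, -0.0]
contact_force: [0.5, 0.2, -0.9]
opening: 0.997
grasp_force: 0.0
```

Call:
play_rows --rows '[{"dp": [0.6,-0.4,0],"turn": [0,0,0],"fingers": 0},{"dp": [0.7,-0.52,0],"turn": [0,0,0],"fingers": 0},{"dp": [0.7,-0.52,0],"turn": [0,0,0],"fingers": 0},{"dp": [0.7,-0.52,0],"turn": [0,0,0],"fingers": 0},{"dp": [0.7,-0.52,0],"turn": [0,0,0],"fingers": 0}]'

```text
clock: 19.62
eef_pos: [561.7, -28.7, 226.6]
tcp_rot: [-3.142, 0.002, -0.0]
contact_force: [0.1, -0.3, -0.8]
opening: 1.0
grasp_force: 0.0
```

Call:
play_rows --rows '[{"dp": [0.7,-0.52,0],"turn": [0,0,0],"fingers": 0},{"dp": [0.75,-0.56,0],"turn": [0,0,0],"fingers": 0},{"dp": [0.75,-0.6,0],"turn": [0,0,0],"fingers": 0},{"dp": [0,0,0],"turn": [0,0,0],"fingers": 0},{"dp": [0,0,0],"turn": [0,0,0],"fingers": 0}]'

```text
clock: 20.03
eef_pos: [649.5, 38.7, 225.7]
tcp_rot: [3.141, 0.002, 0.002]
contact_force: [-1.3, -1.0, -0.5]
opening: 0.999
grasp_force: 0.0
```

Run:
```python
from h import *
print(r.sense()['eef_pos'])
f=grab('scene')
print(fit(f,'yellow',tuple(proj(f,(425,-129,165)).astype(int)),140,35),fit(f,'green',(285,243)))
cv2.imwrite('pics/s6.png',cv2.resize(f['pixels'][60:280,120:330,::-1],None,fx=2.7,fy=2.7,interpolation=cv2.INTER_CUBIC))
```

```text
[649.5172037   38.69407452 225.66343812]
(array([ 423.2, -127.6]), np.float64(0.907)) (array([649.1,  37.4]), np.float64(0.879))
```

View pics/s6.png

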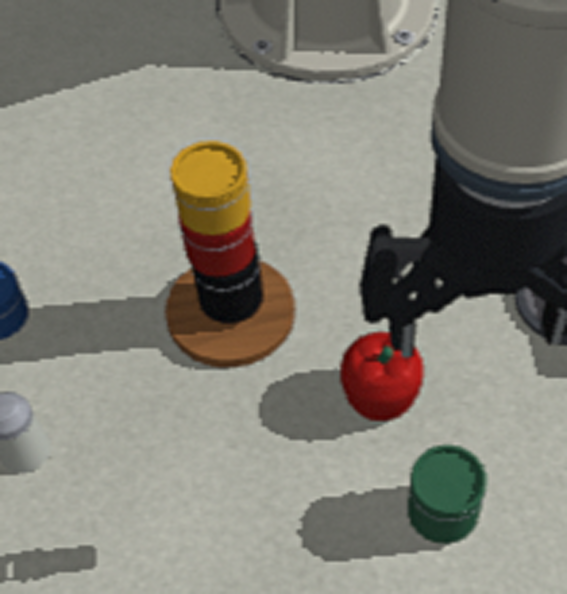

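The three-tin tower stands straight (crop 210,235). Pick green.

Call:
play_rows --rows '[{"dp": [0,0,0.95],"turn": [0,0,0],"fingers": 0},{"dp": [0,0,0.95],"turn": [0,0,0],"fingers": 0},{"dp": [0,0,0.95],"turn": [0,0,0],"fingers": 0},{"dp": [0,0,0.95],"turn": [0,0,0],"fingers": 0},{"dp": [0,0,0.9],"turn": [0,0,0],"fingers": 0}]'

```text
clock: 20.5
eef_pos: [647.4, 36.2, 38.1]
tcp_rot: [3.141, 0.001, -0.001]
contact_force: [0.8, 0.1, 0.1]
opening: 1.002
grasp_force: 0.0
```

Call:
play_rows --rows '[{"dp": [0,0,0.42],"turn": [0,0,0],"fingers": 0},{"dp": [0,0,0],"turn": [0,0,0],"fingers": 0.2},{"dp": [0,0,0],"turn": [0,0,0],"fingers": 0.3},{"dp": [0,0,0],"turn": [0,0,0],"fingers": 0.4},{"dp": [0,0,0],"turn": [0,0,0],"fingers": 0.5}]'

```text
clock: 20.92
eef_pos: [650.3, 37.1, 25.2]
tcp_rot: [-3.141, -0.003, -0.0]
contact_force: [0.4, -0.1, -2.3]
opening: 0.686
grasp_force: 44.1
```

Call:
play_rows --rows '[{"dp": [0,0,0],"turn": [0,0,0],"fingers": 1},{"dp": [0,0,0],"turn": [0,0,0],"fingers": 1},{"dp": [0,0,0],"turn": [0,0,0],"fingers": 1},{"dp": [0,0,0],"turn": [0,0,0],"fingers": 1}]'

```text
clock: 21.25
eef_pos: [649.6, 37.4, 23.9]
tcp_rot: [-3.142, -0.001, -0.0]
contact_force: [-1.2, -0.3, 1.8]
opening: 0.682
grasp_force: 44.5
```

Call:
play_rows --rows '[{"dp": [0,0,-0.5],"turn": [0,0,0],"fingers": 1},{"dp": [0,0,-0.8],"turn": [0,0,0],"fingers": 1},{"dp": [0,0,-0.9],"turn": [0,0,0],"fingers": 1},{"dp": [0,0,-0.8],"turn": [0,0,0],"fingers": 1},{"dp": [0,0,0],"turn": [0,0,0],"fingers": 1}]'

```text
clock: 21.67
eef_pos: [653.3, 37.6, 150.5]
tcp_rot: [-3.141, -0.01, -0.0]
contact_force: [2.0, -0.6, -1.1]
opening: 0.683
grasp_force: 44.3
```

Call:
play_rows --rows '[{"dp": [-0.5,-0.38,0],"turn": [0,0,0],"fingers": 1},{"dp": [-0.75,-0.56,0],"turn": [0,0,0],"fingers": 1},{"dp": [-0.75,-0.56,0],"turn": [0,0,0],"fingers": 1},{"dp": [-0.75,-0.56,0],"turn": [0,0,0],"fingers": 1},{"dp": [-0.75,-0.56,0],"turn": [0,0,0],"fingers": 1}]'

```text
clock: 22.08
eef_pos: [507.5, 142.7, 142.9]
tcp_rot: [-3.142, 0.0, -0.001]
contact_force: [0.8, 0.6, -2.0]
opening: 0.685
grasp_force: 44.2
```

Call:
play_rows --rows '[{"dp": [-0.75,-0.56,0],"turn": [0,0,0],"fingers": 1},{"dp": [-0.75,-0.56,0],"turn": [0,0,0],"fingers": 1},{"dp": [-0.14,-0.11,0],"turn": [0,0,0],"fingers": 1},{"dp": [0,0,0],"turn": [0,0,0],"fingers": 1},{"dp": [0,0,0],"turn": [0,0,0],"fingers": 1}]'

```text
clock: 22.5
eef_pos: [443.9, 191.7, 143.5]
tcp_rot: [-3.142, -0.001, 0.002]
contact_force: [0.2, -0.3, -1.6]
opening: 0.682
grasp_force: 44.2
```

Call:
play_rows --rows '[{"dp": [0,0,0.8],"turn": [0,0,0],"fingers": 1},{"dp": [0,0,0.8],"turn": [0,0,0],"fingers": 1},{"dp": [0,0,0.5],"turn": [0,0,0],"fingers": 1},{"dp": [0,0,0.1],"turn": [0,0,0],"fingers": 1},{"dp": [0,0,0],"turn": [0,0,0],"fingers": 1}]'

```text
clock: 22.92
eef_pos: [443.7, 190.4, 54.1]
tcp_rot: [3.14, 0.002, -0.001]
contact_force: [-0.6, -0.2, -1.3]
opening: 0.685
grasp_force: 44.2
```

Run:
```python
from h import *
print(r.sense()['eef_pos'])
f=grab('scene')
cv2.imwrite('pics/s7.png',cv2.resize(f['pixels'][80:230,260:420,::-1],None,fx=4,fy=4,interpolation=cv2.INTER_CUBIC))
```

```text
[443.66575347 190.38895079  54.08449729]
```

View pics/s7.png

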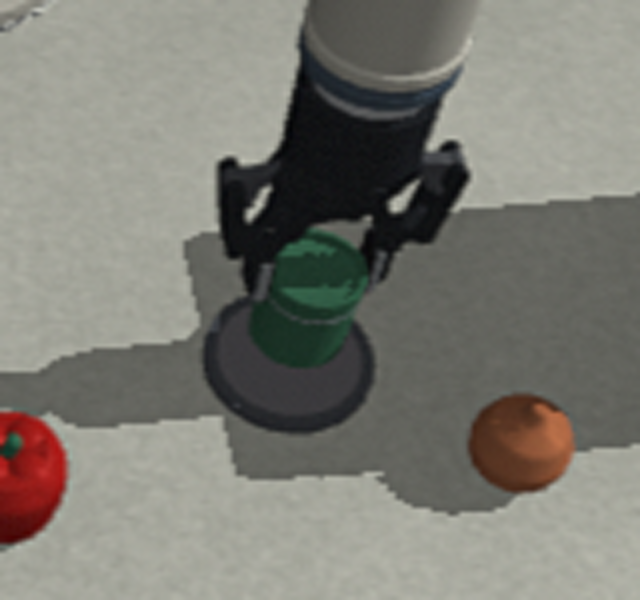

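Green hangs upright over the stand, central (crop 290,365). Lower it.

Call:
play_rows --rows '[{"dp": [0,0,0.3],"turn": [0,0,0],"fingers": 1},{"dp": [0,0,0.2],"turn": [0,0,0],"fingers": 1},{"dp": [0,0,0.04],"turn": [0,0,0],"fingers": 1},{"dp": [0,0,0],"turn": [0,0,0],"fingers": 1},{"dp": [0,0,0],"turn": [0,0,0],"fingers": 1}]'

```text
clock: 23.38
eef_pos: [444.1, 191.5, 34.3]
tcp_rot: [-3.141, -0.001, -0.0]
contact_force: [-0.3, -0.4, -1.3]
opening: 0.685
grasp_force: 44.2
```

Call:
play_rows --rows '[{"dp": [0,0,0.04],"turn": [0,0,0],"fingers": 1},{"dp": [0,0,0],"turn": [0,0,0],"fingers": 1},{"dp": [0,0,0],"turn": [0,0,0],"fingers": 1}]'

```text
clock: 23.63
eef_pos: [443.8, 191.5, 32.4]
tcp_rot: [-3.141, -0.0, -0.0]
contact_force: [0.5, -0.1, -2.0]
opening: 0.68
grasp_force: 44.2
```

Call:
play_rows --rows '[{"dp": [0,0,0.03],"turn": [0,0,0],"fingers": 1},{"dp": [0,0,0],"turn": [0,0,0],"fingers": 1},{"dp": [0,0,0],"turn": [0,0,0],"fingers": 1}]'

```text
clock: 23.88
eef_pos: [444.2, 191.5, 31.8]
tcp_rot: [-3.141, -0.001, 0.0]
contact_force: [-1.6, -2.1, 10.3]
opening: 0.682
grasp_force: 45.4
```

Call:
play_rows --rows '[{"dp": [0,0,-0.03],"turn": [0,0,0],"fingers": 1},{"dp": [0,0,0],"turn": [0,0,0],"fingers": 0.28},{"dp": [0,0,0],"turn": [0,0,0],"fingers": 0.2},{"dp": [0,0,0],"turn": [0,0,0],"fingers": 0},{"dp": [0,0,0],"turn": [0,0,0],"fingers": 0}]'

```text
clock: 24.3
eef_pos: [443.7, 191.4, 32.0]
tcp_rot: [-3.142, -0.0, -0.0]
contact_force: [-0.5, 0.6, -0.6]
opening: 0.996
grasp_force: 0.0
```

Call:
play_rows --rows '[{"dp": [0,0,0],"turn": [0,0,0],"fingers": 0},{"dp": [0,0,-0.5],"turn": [0,0,0],"fingers": 0},{"dp": [0,0,-1],"turn": [0,0,0],"fingers": 0},{"dp": [0,0,-1],"turn": [0,0,0],"fingers": 0},{"dp": [0,0,-1],"turn": [0,0,0],"fingers": 0}]'

```text
clock: 24.72
eef_pos: [443.0, 191.1, 173.4]
tcp_rot: [3.141, 0.001, -0.0]
contact_force: [1.3, -0.2, -0.4]
opening: 1.003
grasp_force: 0.0
```

Call:
play_rows --rows '[{"dp": [0,0,-1],"turn": [0,0,0],"fingers": 0},{"dp": [0,0,-1],"turn": [0,0,0],"fingers": 0},{"dp": [0,0,0],"turn": [0,0,0],"fingers": 0},{"dp": [0,0,0],"turn": [0,0,0],"fingers": 0}]'

```text
clock: 25.05
eef_pos: [445.0, 192.0, 254.5]
tcp_rot: [-3.14, -0.005, -0.0]
contact_force: [-0.0, 0.8, -0.2]
opening: 0.999
grasp_force: 0.0
```

Run:
```python
from h import *
print(r.sense()['eef_pos'])
f=grab('scene'); print(fit(f,'green',tuple(proj(f,(443,192,40)).astype(int)),8,35),fit(f,'blue',(116,171)))
```

```text
[444.97413247 191.96572641 254.54021168]
(array([445.2, 192.6]), np.float64(0.899)) (array([ 408.9, -345.2]), np.float64(0.857))
```

Call:
play_rows --rows '[{"dp": [-0.06,0.6,0],"turn": [0,0,0],"fingers": 0},{"dp": [-0.06,1,0],"turn": [0,0,0],"fingers": 0},{"dp": [-0.06,1,0],"turn": [0,0,0],"fingers": 0},{"dp": [-0.06,1,0],"turn": [0,0,0],"fingers": 0},{"dp": [-0.06,1,0],"turn": [0,0,0],"fingers": 0}]'

```text
clock: 25.52
eef_pos: [429.9, 5.9, 250.2]
tcp_rot: [3.142, 0.003, 0.001]
contact_force: [1.1, -0.8, 0.7]
opening: 1.003
grasp_force: 0.0
```

Call:
play_rows --rows '[{"dp": [-0.06,1,0],"turn": [0,0,0],"fingers": 0},{"dp": [-0.06,1,0],"turn": [0,0,0],"fingers": 0},{"dp": [-0.06,1,0],"turn": [0,0,0],"fingers": 0},{"dp": [-0.06,1,0],"turn": [0,0,0],"fingers": 0},{"dp": [-0.06,1,0],"turn": [0,0,0],"fingers": 0}]'

```text
clock: 25.93
eef_pos: [417.9, -194.1, 250.2]
tcp_rot: [-3.14, 0.003, -0.0]
contact_force: [0.5, -0.7, 0.8]
opening: 1.003
grasp_force: 0.0
```

Call:
play_rows --rows '[{"dp": [-0.06,1,0],"turn": [0,0,0],"fingers": 0},{"dp": [-0.06,1,0],"turn": [0,0,0],"fingers": 0},{"dp": [-0.06,1,0],"turn": [0,0,0],"fingers": 0},{"dp": [-0.07,0.78,0],"turn": [0,0,0],"fingers": 0},{"dp": [0,0,0],"turn": [0,0,0],"fingers": 0}]'

```text
clock: 26.35
eef_pos: [408.2, -348.2, 249.7]
tcp_rot: [-3.141, 0.003, -0.003]
contact_force: [-0.5, 0.5, 0.4]
opening: 1.0
grasp_force: 0.0
```

Call:
play_rows --rows '[{"dp": [0,0,0],"turn": [0,0,0],"fingers": 0},{"dp": [0,0,0.9],"turn": [0,0,0],"fingers": 0},{"dp": [0,0,1],"turn": [0,0,0],"fingers": 0},{"dp": [0,0,1],"turn": [0,0,0],"fingers": 0},{"dp": [0,0,0.6],"turn": [0,0,0],"fingers": 0}]'

```text
clock: 26.77
eef_pos: [407.3, -340.4, 107.6]
tcp_rot: [-3.137, 0.004, 0.001]
contact_force: [0.3, 1.6, 0.1]
opening: 1.001
grasp_force: 0.0
```

Run:
```python
from h import *
print(r.sense()['eef_pos'])
f=grab('scene')
cv2.imwrite('pics/s8.png',cv2.resize(f['pixels'][80:260,50:260,::-1],None,fx=3,fy=3,interpolation=cv2.INTER_CUBIC))
```

```text
[ 407.33928466 -340.36368109  107.60254746]
```

View pics/s8.png

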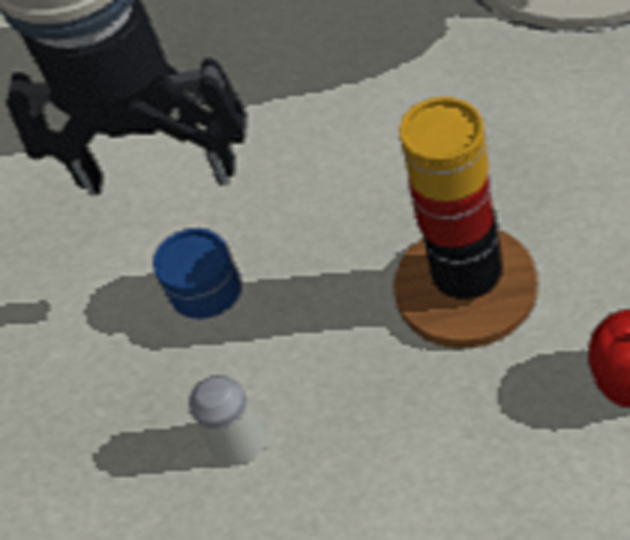

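Blue (crop 197,270) lies below the open fingers; the tower and shaker are clear. Pick blue.

Call:
play_rows --rows '[{"dp": [0,0,0.8],"turn": [0,0,0],"fingers": 0},{"dp": [0,0,0.9],"turn": [0,0,0],"fingers": 0},{"dp": [0,0,0.65],"turn": [0,0,0],"fingers": 0},{"dp": [0,0,0],"turn": [0,0,0],"fingers": 0}]'

```text
clock: 27.15
eef_pos: [406.8, -340.2, 14.0]
tcp_rot: [-3.136, 0.007, 0.001]
contact_force: [-0.4, 1.0, 1.3]
opening: 0.999
grasp_force: 0.0
```

Call:
play_rows --rows '[{"dp": [0,0,0],"turn": [0,0,0],"fingers": 0},{"dp": [0,0,0],"turn": [0,0,0],"fingers": 0.2},{"dp": [0,0,0],"turn": [0,0,0],"fingers": 0.3},{"dp": [0,0,0],"turn": [0,0,0],"fingers": 0.4},{"dp": [0,0,0],"turn": [0,0,0],"fingers": 0.5}]'

```text
clock: 27.57
eef_pos: [410.9, -344.8, 20.6]
tcp_rot: [3.139, -0.003, -0.0]
contact_force: [-0.1, 1.6, 9.3]
opening: 0.679
grasp_force: 40.8
```

Call:
play_rows --rows '[{"dp": [0,0,0],"turn": [0,0,0],"fingers": 1},{"dp": [0,0,0],"turn": [0,0,0],"fingers": 1},{"dp": [0,0,0],"turn": [0,0,0],"fingers": 1},{"dp": [0,0,0],"turn": [0,0,0],"fingers": 1}]'

```text
clock: 27.9
eef_pos: [410.9, -344.7, 20.6]
tcp_rot: [3.139, -0.003, -0.0]
contact_force: [-0.3, 1.1, 8.7]
opening: 0.673
grasp_force: 40.8
```

Call:
play_rows --rows '[{"dp": [0,0,-0.6],"turn": [0,0,0],"fingers": 1},{"dp": [0,0,-1],"turn": [0,0,0],"fingers": 1},{"dp": [0,0,-1],"turn": [0,0,0],"fingers": 1},{"dp": [0,0,-1],"turn": [0,0,0],"fingers": 1},{"dp": [0,0,-1],"turn": [0,0,0],"fingers": 1}]'

```text
clock: 28.32
eef_pos: [409.4, -343.6, 205.5]
tcp_rot: [3.141, -0.001, -0.0]
contact_force: [0.5, -1.5, -2.1]
opening: 0.679
grasp_force: 45.0
```

Call:
play_rows --rows '[{"dp": [0,0,-1],"turn": [0,0,0],"fingers": 1},{"dp": [0,0,-0.4],"turn": [0,0,0],"fingers": 1},{"dp": [0,0,0],"turn": [0,0,0],"fingers": 1},{"dp": [0,0,0],"turn": [0,0,0],"fingers": 1}]'

```text
clock: 28.65
eef_pos: [409.8, -344.0, 259.8]
tcp_rot: [3.139, -0.003, -0.0]
contact_force: [0.9, 0.1, -3.0]
opening: 0.674
grasp_force: 45.0
```

Call:
play_rows --rows '[{"dp": [0.07,-0.6,0],"turn": [0,0,0],"fingers": 1},{"dp": [0.06,-1,0],"turn": [0,0,0],"fingers": 1},{"dp": [0.06,-1,0],"turn": [0,0,0],"fingers": 1},{"dp": [0.06,-1,0],"turn": [0,0,0],"fingers": 1},{"dp": [0.06,-1,0],"turn": [0,0,0],"fingers": 1}]'

```text
clock: 29.07
eef_pos: [420.3, -157.7, 256.2]
tcp_rot: [-3.14, 0.003, -0.001]
contact_force: [1.6, -0.1, -2.0]
opening: 0.676
grasp_force: 45.0
```

Call:
play_rows --rows '[{"dp": [0.06,-1,0],"turn": [0,0,0],"fingers": 1},{"dp": [0.06,-1,0],"turn": [0,0,0],"fingers": 1},{"dp": [0.06,-1,0],"turn": [0,0,0],"fingers": 1},{"dp": [0.06,-1,0],"turn": [0,0,0],"fingers": 1},{"dp": [0.06,-1,0],"turn": [0,0,0],"fingers": 1}]'

```text
clock: 29.48
eef_pos: [432.3, 42.0, 256.5]
tcp_rot: [3.141, 0.003, -0.0]
contact_force: [1.6, 0.5, -1.2]
opening: 0.671
grasp_force: 45.0
```

Call:
play_rows --rows '[{"dp": [0.06,-1,0],"turn": [0,0,0],"fingers": 1},{"dp": [0.06,-1,0],"turn": [0,0,0],"fingers": 1},{"dp": [0.06,-1,0],"turn": [0,0,0],"fingers": 1},{"dp": [0.06,-0.78,0],"turn": [0,0,0],"fingers": 1},{"dp": [0,0,0],"turn": [0,0,0],"fingers": 1}]'

```text
clock: 29.9
eef_pos: [442.8, 195.9, 256.3]
tcp_rot: [-3.14, 0.002, 0.003]
contact_force: [0.1, -0.1, -1.4]
opening: 0.681
grasp_force: 45.0
```

Call:
play_rows --rows '[{"dp": [0,0,0],"turn": [0,0,0],"fingers": 1},{"dp": [0,0,0.8],"turn": [0,0,0],"fingers": 1},{"dp": [0,0,0.9],"turn": [0,0,0],"fingers": 1},{"dp": [0,0,0.9],"turn": [0,0,0],"fingers": 1},{"dp": [0,0,0.8],"turn": [0,0,0],"fingers": 1}]'

```text
clock: 30.32
eef_pos: [442.1, 189.5, 119.6]
tcp_rot: [3.14, 0.002, -0.001]
contact_force: [0.4, -0.5, -3.1]
opening: 0.676
grasp_force: 45.0
```

Call:
play_rows --rows '[{"dp": [0,0,0.3],"turn": [0,0,0],"fingers": 1},{"dp": [0,0,0],"turn": [0,0,0],"fingers": 1},{"dp": [0,0,0],"turn": [0,0,0],"fingers": 1}]'

```text
clock: 30.57
eef_pos: [442.6, 190.0, 109.2]
tcp_rot: [3.14, 0.003, -0.001]
contact_force: [0.4, 0.1, -1.6]
opening: 0.677
grasp_force: 45.0
```

Run:
```python
from h import *
print(r.sense()['eef_pos'])
f=grab('scene')
cv2.imwrite('pics/s9.png',cv2.resize(f['pixels'][80:230,260:420,::-1],None,fx=4,fy=4,interpolation=cv2.INTER_CUBIC))
```

```text
[442.62296868 190.01952453 109.2249041 ]
```

View pics/s9.png

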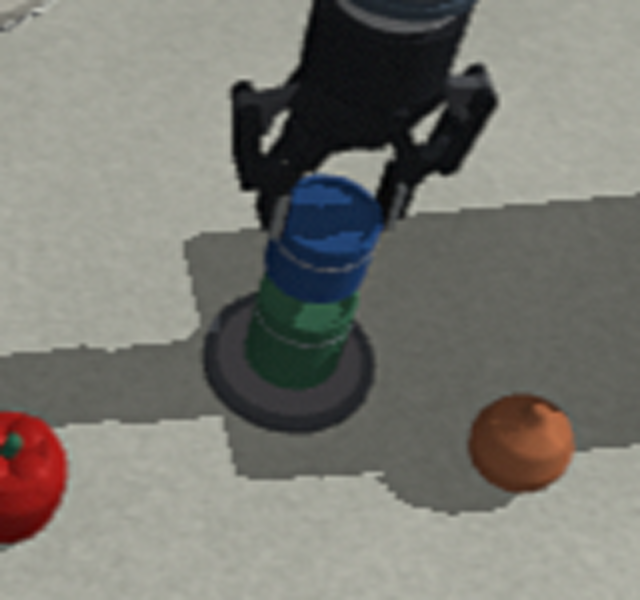

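Blue hangs in line over green. Lower it.

Call:
play_rows --rows '[{"dp": [0,0,0.2],"turn": [0,0,0],"fingers": 1},{"dp": [0,0,0.16],"turn": [0,0,0],"fingers": 1},{"dp": [0,0,0],"turn": [0,0,0],"fingers": 1},{"dp": [0,0,0],"turn": [0,0,0],"fingers": 1}]'

```text
clock: 30.95
eef_pos: [443.5, 191.3, 95.7]
tcp_rot: [3.142, 0.0, -0.0]
contact_force: [0.0, 0.3, -2.3]
opening: 0.677
grasp_force: 45.0
```

Call:
play_rows --rows '[{"dp": [0,0,0.04],"turn": [0,0,0],"fingers": 1},{"dp": [0,0,0],"turn": [0,0,0],"fingers": 1},{"dp": [0,0,0],"turn": [0,0,0],"fingers": 1}]'

```text
clock: 31.2
eef_pos: [443.7, 191.5, 94.3]
tcp_rot: [-3.141, -0.0, 0.0]
contact_force: [-0.5, -0.8, -2.4]
opening: 0.678
grasp_force: 45.0
```

Call:
play_rows --rows '[{"dp": [0,0,0.04],"turn": [0,0,0],"fingers": 1},{"dp": [0,0,0],"turn": [0,0,0],"fingers": 1},{"dp": [0,0,0],"turn": [0,0,0],"fingers": 1}]'

```text
clock: 31.45
eef_pos: [444.5, 191.7, 93.6]
tcp_rot: [-3.141, -0.002, -0.0]
contact_force: [-1.8, -0.3, 10.4]
opening: 0.675
grasp_force: 46.2
```

Seated at 93.6 as predicted. Release, rise and step aside for a last look.

Call:
play_rows --rows '[{"dp": [0,0,-0.03],"turn": [0,0,0],"fingers": 1},{"dp": [0,0,0],"turn": [0,0,0],"fingers": 0.28},{"dp": [0,0,0],"turn": [0,0,0],"fingers": 0.2},{"dp": [0,0,0],"turn": [0,0,0],"fingers": 0},{"dp": [0,0,0],"turn": [0,0,0],"fingers": 0}]'

```text
clock: 31.87
eef_pos: [443.6, 191.4, 93.6]
tcp_rot: [3.142, 0.0, -0.0]
contact_force: [1.0, 0.5, 0.1]
opening: 0.997
grasp_force: 0.0
```

Call:
play_rows --rows '[{"dp": [0,0,0],"turn": [0,0,0],"fingers": 0},{"dp": [0,0,-0.5],"turn": [0,0,0],"fingers": 0},{"dp": [0,0,-1],"turn": [0,0,0],"fingers": 0},{"dp": [0,0,-1],"turn": [0,0,0],"fingers": 0},{"dp": [0,0,-1],"turn": [0,0,0],"fingers": 0}]'

```text
clock: 32.28
eef_pos: [443.0, 191.1, 235.0]
tcp_rot: [3.141, 0.001, -0.0]
contact_force: [0.4, -0.2, -0.1]
opening: 1.0
grasp_force: 0.0
```

Call:
play_rows --rows '[{"dp": [0,-0.7,0],"turn": [0,0,0],"fingers": 0},{"dp": [0,-1,0],"turn": [0,0,0],"fingers": 0},{"dp": [0,-1,0],"turn": [0,0,0],"fingers": 0},{"dp": [0,-0.6,0],"turn": [0,0,0],"fingers": 0},{"dp": [0,0,0],"turn": [0,0,0],"fingers": 0}]'

```text
clock: 32.7
eef_pos: [443.7, 327.7, 233.7]
tcp_rot: [-3.14, -0.001, 0.002]
contact_force: [-0.6, -0.5, -0.1]
opening: 1.002
grasp_force: 0.0
```

Run:
```python
from h import *
f=grab('scene'); print(r.sense()['clock'])
for n,p,z in(('blue',(443.6,191.4,100),73),('yellow',(425,-129,165),140)): print(n,fit(f,n,tuple(proj(f,p).astype(int)),z,35))
cv2.imwrite('pics/s10.png',cv2.resize(f['pixels'][70:290,80:440,::-1],None,fx=2.2,fy=2.2,interpolation=cv2.INTER_CUBIC))
```

```text
32.75
blue (array([442.3, 194.2]), np.float64(0.895))
yellow (array([ 422.7, -128.4]), np.float64(0.884))
```

View pics/s10.png

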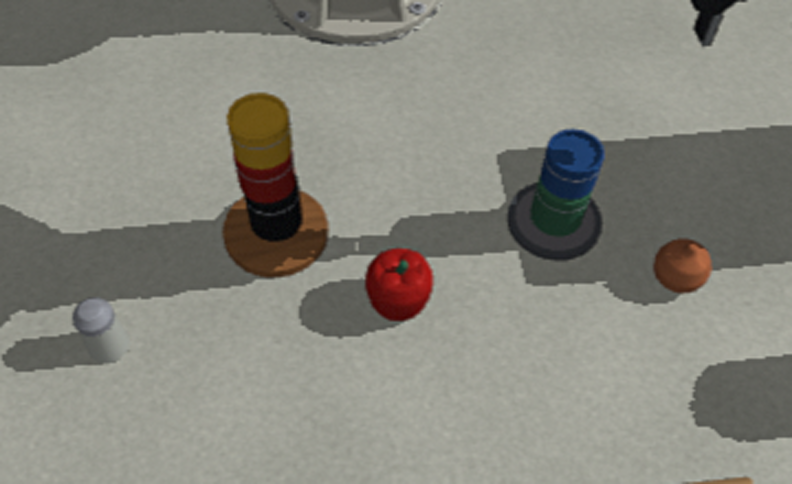

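Both towers stand straight and central (crop 265,165 and 570,180), and the pepper, onion and shaker have not moved.

```bash
python3 -c "
from rig import r
print(r.sign_off())"
```

```text
the job is handed in; nothing more can be done
None
```

The job is handed in at about 33 s: black, red and yellow are stacked on the wooden board, and green and blue on the steel stand. All tins are upright, seated and released, and the pepper, onion and shaker look unmoved in the last picture.

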